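Lay the orange pipe on the cutting stand

ROBOT

A 7-joint arm with a two-finger parallel gripper is mounted at the origin on the work surface. World frame = base frame: x ahead of the robot, y to its left, z up, the work surface at z = 0. Lengths are in m, angles in rad, forces in N, time in s.
With the tool pointing down it reaches from about 0.425 to 0.925 m from the base axis. Payload 6.8 kg.
Tool frame: the origin (TCP) lies midway between the tips of the shut fingers; the grasp point (between the pads) lies 19 mm behind it (grip_point_offset is the distance from the TCP to the grasp point, in m); y points along the fingers, x is the direction in which the jaws open and shut, and the axes are right-handed (so a half turn about y gives the same grasp; the last joint's range is limited). The gripper opens to 85 mm and grips with 20 to 120 N. Pads are 22 mm wide; open, the fingers measure 114 mm over their backs; the gripper's body (76 mm by 85 mm) begins 54 mm behind the grasp point. The pads swing forward as they close: fully open they stand 13 mm farther back than shut.
Start: joints at [-1.275, 0.477, 0.022, 1.555, -0.011, 1.109, -0.083], TCP at [0.265, 0.621, 0.231] pointing down, gripper open.
Joint ranges: [-2.96, 2.96], [-0.34, 2.1], [-1.41, 1.46], [0.24, 2.44], [-1.37, 4.51], [0.17, 1.92], [-2.96, 2.96]. Speed limits (rad/s): [2.39, 2.39, 3.14, 3.14, 3.14, 3.14, 3.14].

INTERFACE

Orientations are given as a unit quaternion [w, x, y, z].
In Python, from station import get_obs, read_camera, hand_in, grip_point_offset gives the robot as it stands.
- The arm moves only by the tool play_rows, never from a script. Its argument "increments" is a list of rows, each a list of 2 entries, a list of its own where there are three numbers: the shift along the tool's x, y, z in m, then the turn, a rotation vector about the tool's x, y, z in degrees. In form: [[[tx, ty, tz], [ax, ay, az]], ...]. A call has 1 to 20 rows; each row shifts and turns the commanded pose from where the row before left it, along the tool's axes as they then stand; what a row does not reach is not made up. A row lasts 1/12 s, in which the tool goes at most 41.7 mm and 7.16 degrees, less where a joint would pass 70% of its speed; a pose out of reach is approached as far as the arm can. A call with a gripper value outside its range is refused whole. "gripper" is the finger opening in m, from 0 to 0.0854, set as the call begins (left out, the last holds). The fingers move at their own pace and stop on an object; "grip_force" is the grip in N (left out, the last holds). Time passes only in rows, so rows that do not move let the fingers close. It gives the time, the measured TCP pose, the force and the opening at its end, in the units of the state.
- get_obs(): the state, without advancing time (a new reading comes with each control period).
- read_camera(name): name is "side" or "top"; returns a dict with "color" (480x640x3 uint8, red, green, blue), "range_z" (480x640 float32, m along the optical axis (not along the pixel's ray), 0 where there is no reading), "intrinsics" (3x3 intrinsics, pixels), "dist_coeffs" ([k1, k2, p1, p2, k3] as OpenCV has them; the pictures are not rectified), "R" (3x3) and "t" (3): a world point X has camera coordinates R X + t. Camera axes: x right, y down, z forward; pixel columns grow to the right and rows downward; lengths in m; the calibration is good to about 2 mm. A picture is of the moment at which its call begins.
- hand_in(): hands the job in, once; it reports no verdict.
The state is a dict: "t": time; "q": joint angles; "joint_vel": joint speeds; "joint_torque": joint torques, N m; "eef_pos": TCP position; "tool_rot": TCP orientation; "contact_force": force on the tool from outside, world axes, zero at the start; "torque": the same for the moment, N m; "gripper_width": opening from 0.0 (shut) to 1.0 (fully open).
Only numpy, scipy, OpenCV 4.12 (cv2) and the standard library are available. Lean on these libraries where they do the work, as an engineer would, in place of code of your own. Each camera call takes 0.05 s, during which the arm holds its last target. There are 200 camera calls.

TASK

Pull the orange pipe up out of its socket in the yellow rack and lay it level in the two V-shaped rests of the blue cutting stand, ready to be sawn: centred to within about 3 cm, so that both rests carry it and an end sticks out on each side. Set it down gently, do not drop it. Leave the grey and black pipes standing in their sockets, and the green canister and the red screwdriver where they are.

Things in the scene. Friction and masses are not known exactly. Their poses are not given: they have to be found in the camera images.
- orange_pipe: the orange pipe, a plain straight round length, 200 mm long, 32 mm in diameter, about 0.12 kg, standing loose and upright in one of the rack's three sockets (which one varies; it is free by 5 mm all round). Origin: centre of its lower end; its z axis runs along the pipe to its upper end (about 210 mm above the bench at the start).
- orange_pipe_mid (a point): the middle of the orange pipe, on its axis, 100 mm from either end.
- grey_pipe: the light grey pipe, a plain straight round length, 150 mm long, 32 mm in diameter, about 0.09 kg, standing loose and upright in one of the rack's three sockets (which one varies; it is free by 5 mm all round). Origin: centre of its lower end; its z axis runs along the pipe to its upper end (about 160 mm above the bench). To be left standing.
- black_pipe: the black pipe, a plain straight round length, 150 mm long, 32 mm in diameter, about 0.09 kg, standing loose and upright in one of the rack's three sockets (which one varies; it is free by 5 mm all round). Origin: centre of its lower end; its z axis runs along the pipe to its upper end (about 160 mm above the bench). To be left standing.
- rack: fixed rack: dark steel base plate 90 x 320 mm with three yellow square-tube sockets in a row along its y axis, centres at y = -120, 0, +120 mm. Each is 50 mm square outside, 42 inside, open on top; inner floor 10 mm, rim 86 mm above the bench, so 124 mm of the orange pipe stands out, 74 mm of the others. Origin: centre of the plate's underside, z up.
- stand: fixed stand: blue base plate 170 x 90 x 8 mm, origin under its centre, z up. The pipe must lie along its x axis (either way round) in two steel V rests, plates 14 mm thick at x = -65 and +65 mm; free space between and beyond them. Each is a 90 degree V open upward: bottom 45 mm, tips 80 mm above the bench and 35 mm to each side, arms 12 mm thick.
- stand_seat (a point): the point where the middle of the pipe's axis comes to lie when it rests in both Vs: above the stand's origin, 67.6 mm above the bench.
- canister: a small green gas canister with a brass valve, 76 mm in diameter, 154 mm high, 0.6 kg, loose on the bench. Origin: centre of its underside, z up. To be left alone.
- screwdriver: a screwdriver with a red handle, 200 mm long, lying loose on the bench; its x axis runs from the handle to the tip, origin near the middle of its length, on its underside. To be left alone.

How it is judged:
On the way:
1. the orange pipe is pulled right up out of the rack: its lower end is above the socket rims (z of orange_pipe in the frame of rack above 0.09 m and z of orange_pipe_mid in the frame of rack above 0.15 m), for 0.1 s.
At the end, for the whole second after the job is handed in: Orange pipe at rest in both V rests: middle within 30 mm of the stand's along it, 10 mm sideways, 60 to 75 mm up, within 0.1 rad of its x axis, under 0.03 m/s. Grey and black pipes upright in their sockets, canister upright; these and the screwdriver within 30 mm of their starts (x of orange_pipe_mid in the frame of stand between -0.03 and 0.03 m and y of orange_pipe_mid in the frame of stand between -0.01 and 0.01 m and z of orange_pipe_mid in the frame of stand between 0.06 and 0.075 m and angle between the z axis of orange_pipe and the x axis of stand, either way round below 0.1 rad and linear speed of orange_pipe below 0.03 m/s and angle between each of grey_pipe, black_pipe, canister's own z axis and vertical below 0.3 rad and distance of each of grey_pipe, black_pipe, canister, screwdriver from where it was at the start of the episode below 0.03 m); the robot touches nothing.
It fails at once if the grey pipe is shifted more than 30 mm or tipped over (distance of grey_pipe from where it was at the start of the episode above 0.03 m or angle between grey_pipe's own z axis and vertical above 0.3 rad).
It fails at once if the black pipe is shifted more than 30 mm or tipped over (distance of black_pipe from where it was at the start of the episode above 0.03 m or angle between black_pipe's own z axis and vertical above 0.3 rad).
It fails at once if the green canister is shifted more than 30 mm or tipped over (distance of canister from where it was at the start of the episode above 0.03 m or angle between canister's own z axis and vertical above 0.3 rad).
It fails at once if the red screwdriver is shifted more than 30 mm (distance of screwdriver from where it was at the start of the episode above 0.03 m).
It fails at once if the orange pipe is dropped: it moves faster than 1.3 m/s while the fingers do not touch it (linear speed of orange_pipe above 1.3 m/s and contact force between the fingers and orange_pipe below 0.05 N).
It also fails if it takes over 48 s, if anything falls off the work surface, if the arm or the gripper's body presses on something with over 40 N, if the wrist force passes 120 N, or if a joint passes its speed limit or range.

## Working session

There is one attempt and no reset: what is moved stays moved. The work goes in short steps, Python scripts to look and compute and a tool call to move; the robot and the scene stay as the last step left them, time stands still between calls to the robot, and variables do not carry over. Pictures are saved under pics/ and viewed, about 8 in all and at most 12, crops included, and the job is handed in when it is done.

Besides the shell and the picture viewer there is one more tool, called as name(argument=value, ...), one argument or row to a line, values as JSON. play_rows: Moves the arm, as the interface text tells. Its arguments: {"type":"object","properties":{"increments":{"type":"array","items":{"type":"array"}},"gripper":{"type":"number"},"grip_force":{"type":"number"}},"required":["increments"]}

```bash
ls; mkdir -p pics; python3 - <<'E'
from station import *
import cv2,numpy as np
print(get_obs(), grip_point_offset)
for n in("side","top"):
    c=read_camera(n); np.savez(f"pics/{n}0.npz",**c); cv2.imwrite(f"pics/{n}0.png",c["color"][...,::-1])
    print(n,c["intrinsics"],c["dist_coeffs"],c["R"],c["t"], -np.array(c["R"]).T@c["t"])
E
```

```text
pics
{'t': 0.0, 'q': array([-1.2751154 ,  0.47781472,  0.02235345,  1.55645406, -0.01149315,
        1.1092919 , -0.08310156]), 'joint_vel': array([-0.0001764 ,  0.0007808 , -0.00132174,  0.00037702, -0.00076466,
       -0.0002348 , -0.00110114]), 'joint_torque': array([-2.95011150e-04, -5.96457517e+01,  1.60820983e+00, -2.81184840e+01,
        1.25366074e-02,  9.50599322e-03, -1.98860960e-05]), 'eef_pos': array([0.26499708, 0.6201635 , 0.23031508]), 'tool_rot': array([-0.58970179,  0.59050447,  0.38907498, -0.39009861]), 'contact_force': array([ 0.5406712 ,  0.69566802, -0.46960986]), 'torque': array([0.01628142, 0.01987079, 0.02438452]), 'gripper_width': 0.999375598408295} 0.0187
side [[601.28434362   0.         322.27116249]
 [  0.         601.28434362 236.13229547]
 [  0.           0.           1.        ]] [-0.01988418  0.          0.          0.          0.        ] [[ 9.69340643e-01 -2.45720362e-01 -4.70284540e-04]
 [-1.72162911e-01 -6.77796264e-01 -7.14809175e-01]
 [ 1.75324412e-01  6.92974551e-01 -6.99319400e-01]] [-0.55815497  0.14581464  1.43914977] [ 0.31382809 -1.03561159  1.1103925 ]
top [[549.98342926   0.         323.30373568]
 [  0.         549.98342926 234.79929508]
 [  0.           0.           1.        ]] [-0.08476372  0.          0.          0.          0.        ] [[ 0.02018463 -0.99977731 -0.00615796]
 [-0.99448723 -0.01944317 -0.10303937]
 [ 0.1028967   0.00820382 -0.99465822]] [-0.02673792  0.57418946  1.36514824] [ 0.43109453 -0.02676734  1.41685539]
```

View pics/top0.png

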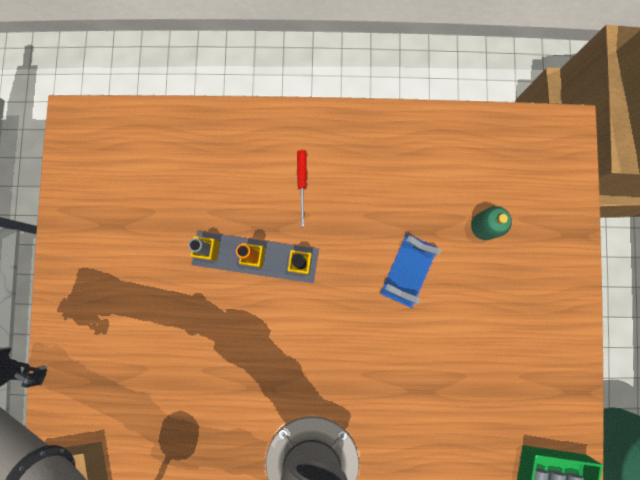

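View pics/side0.png

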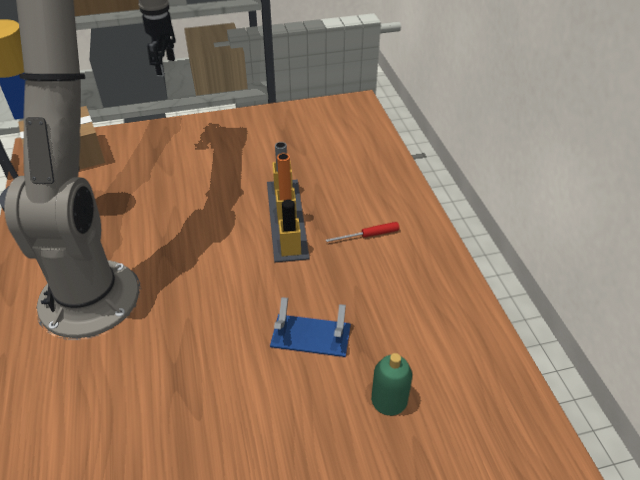

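```bash
python3 - <<'E'
from scipy.spatial.transform import Rotation as R
from station import *
q=get_obs()['tool_rot'];print(R.from_quat([q[1],q[2],q[3],q[0]]).as_matrix().round(3))
E
```

```text
[[ 0.393 -0.    -0.92 ]
 [ 0.92  -0.002  0.393]
 [-0.002 -1.    -0.   ]]
```

Top view: orange pipe is in the middle socket (~248,253), with grey left (~200,247) and black right (~299,262). The stand is at ~(410,270) with its axis nearly radial, the screwdriver at (302,190) and the canister at (491,222). The side view agrees: orange top at ~(284,158), stand at (311,335).

```bash
cat > h.py <<'E'
import numpy as np,cv2
def load(n,k=0): return dict(np.load(f"pics/{n}{k}.npz"))
def cloud(c):
    H,W=c["range_z"].shape; u,v=np.meshgrid(np.arange(W),np.arange(H))
    n=cv2.undistortPoints(np.stack([u,v],-1).reshape(-1,1,2).astype(np.float64),c["intrinsics"],c["dist_coeffs"]).reshape(H,W,2)
    z=c["range_z"]; P=np.dstack([n[...,0]*z,n[...,1]*z,z]); X=(P-c["t"])@c["R"]; X[z==0]=np.nan; return X
def hsv(c): return cv2.cvtColor(c["color"],cv2.COLOR_RGB2HSV)
E
python3 - <<'E'
from h import *
for n in("top","side"):
    c=load(n);X=cloud(c);S=hsv(c);h,s,v=[S[...,i].astype(int) for i in range(3)]
    Z=X[...,2];rg=(X[...,0]>.2)&(X[...,0]<.9)&(abs(X[...,1])<.45)
    def rep(name,m):
        P=X[m]; 
        if len(P)<4: print(n,name,len(P));return
        print(n,name,len(P),'med',np.median(P,0).round(4),'lo',np.percentile(P,2,axis=0).round(3),'hi',np.percentile(P,98,axis=0).round(3))
    rep('bench',rg&(abs(Z)<.03))
    up=rg&(Z>.18)&(Z<.23); rep('orange>.18',up&(s>120))
    rep('orange .1-.2',rg&(Z>.1)&(Z<.2)&(s>150)&(h<13)&(X[...,1]>0))
    rep('.12-.17 dark/grey',rg&(Z>.11)&(Z<.17)&(s<90)&(X[...,1]>0))
    rep('black',rg&(Z>.1)&(Z<.17)&(v<60)&(X[...,1]>-.1)&(X[...,1]<.3))
    y=rg&(h>20)&(h<32)&(s>150)&(v>90)&(Z<.1)&(Z>.02);rep('yellow',y)
    b=rg&(h>100)&(h<125)&(s>120);rep('blue',b)
    P=X[b][:,:2].astype(np.float32);r=cv2.minAreaRect(P*1000);print('  rect',r)
    st=rg&(Z>.03)&(Z<.1)&(s<80)&(X[...,1]<-.05)&(X[...,1]>-.35);rep('Vs',st)
    rep('Vs tips',st&(Z>.07)); 
    r=cv2.minAreaRect((X[st][:,:2]*1000).astype(np.float32));print('  rect V',r)
    k,l,stt,cen=cv2.connectedComponentsWithStats(st.astype(np.uint8))
    for i in range(1,k):
        if stt[i,4]>15: rep(f'  V{i}',l==i)
    rep('can',rg&(h>60)&(h<95)&(s>80)&(X[...,1]<-.2))
    rep('red',rg&((h<4)|(h>176))&(s>180)&(Z<.06))
E
```

```text
top bench 89754 med [ 0.5384 -0.0048  0.0006] lo [ 0.213 -0.43  -0.006] hi [0.885 0.432 0.01 ]
top orange>.18 121 med [0.5167 0.1556 0.21  ] lo [0.503 0.145 0.185] hi [0.532 0.175 0.215]
top orange .1-.2 0
top .12-.17 dark/grey 340 med [0.5211 0.2662 0.1598] lo [0.488 0.028 0.117] hi [0.545 0.292 0.165]
top black 192 med [0.5044 0.0448 0.1604] lo [0.488 0.027 0.117] hi [0.539 0.287 0.166]
top yellow 642 med [0.5168 0.153  0.082 ] lo [0.478 0.017 0.025] hi [0.556 0.304 0.091]
top blue 1729 med [ 0.4888 -0.2337  0.008 ] lo [ 0.409 -0.288  0.002] hi [ 0.559 -0.176  0.015]
  rect ((489.9707336425781, -235.86032104492188), (87.24560546875, 166.55111694335938), 66.73070526123047)
top Vs 442 med [ 0.5306 -0.2368  0.0663] lo [ 0.413 -0.297  0.039] hi [ 0.568 -0.175  0.081]
top Vs tips 172 med [ 0.5307 -0.2372  0.0757] lo [ 0.41 -0.3   0.07] hi [ 0.57  -0.173  0.082]
  rect V ((490.43524169921875, -236.61953735351562), (85.80169677734375, 145.7395477294922), 66.82930755615234)
top   V1 227 med [ 0.5488 -0.2631  0.0666] lo [ 0.53  -0.299  0.037] hi [ 0.569 -0.224  0.081]
top   V2 215 med [ 0.4
[... 995 characters left out ...]
797), 67.37158966064453)
side Vs 446 med [ 0.4475 -0.2411  0.0636] lo [ 0.409 -0.304  0.042] hi [ 0.564 -0.183  0.079]
side Vs tips 141 med [ 0.4481 -0.2441  0.0732] lo [ 0.407 -0.305  0.07 ] hi [ 0.567 -0.181  0.08 ]
  rect V ((487.1249084472656, -241.1202392578125), (86.32963562011719, 145.0760040283203), 66.84355926513672)
side   V1 227 med [ 0.4321 -0.2061  0.0636] lo [ 0.408 -0.254  0.042] hi [ 0.447 -0.182  0.079]
side   V2 219 med [ 0.5516 -0.2562  0.0636] lo [ 0.528 -0.305  0.043] hi [ 0.566 -0.232  0.078]
side can 452 med [ 0.5812 -0.4398  0.1212] lo [ 0.57  -0.45   0.015] hi [ 0.631 -0.417  0.131]
side red 304 med [0.7423 0.0345 0.0176] lo [0.696 0.026 0.007] hi [0.79  0.048 0.026]
```

play_rows(
  increments=[
    [[0,-0.04,0],[0,0,0]],
    [[0,-0.04,0],[0,0,0]],
    [[0,-0.04,0],[0,0,0]],
    [[-0.0193,0,-0.036],[0,0,0]],
    [[-0.0193,0,-0.036],[0,0,0]],
    [[-0.0193,0,-0.036],[0,0,0]],
    [[-0.0193,0,-0.036],[0,0,0]],
    [[-0.0193,0,-0.036],[0,0,0]],
    [[-0.0193,0,-0.036],[0,0,0]],
    [[-0.0193,0,-0.036],[0,0,0]],
    [[-0.0193,0,-0.036],[0,0,0]],
    [[-0.0193,0,-0.036],[0,0,0]],
    [[-0.0193,0,-0.036],[0,0,0]],
    [[-0.0193,0,-0.036],[0,0,0]],
    [[-0.0193,0,-0.036],[0,0,0]],
    [[-0.0193,0,-0.036],[0,0,0]],
    [[-0.0193,0,-0.036],[0,0,0]],
    [[-0.0193,0,-0.036],[0,0,0]],
    [[-0.0193,0,-0.036],[0,0,0]],
    [[-0.0193,0,-0.036],[0,0,0]],
  ],
  gripper=0.085,
)

```text
t: 1.77
eef_pos: [0.6998, 0.0769, 0.3508]
tool_rot: [0.59, -0.59, -0.389, 0.39]
contact_force: [0.5, 0.0, 0.0]
gripper_width: 0.993
```

```bash
cat >> h.py <<'E'
from scipy.spatial.transform import Rotation as Ro
def st():
    from station import get_obs
    o=get_obs();q=o['tool_rot'];M=Ro.from_quat([q[1],q[2],q[3],q[0]]).as_matrix()
    print('t',round(o['t'],2),'q',o['q'].round(3),'p',o['eef_pos'].round(4),'F',o['contact_force'].round(1),'w',round(o['gripper_width'],3));print(M.round(3));return o['eef_pos'],M
def rel(M,p,target): print('tool shift',(M.T@(np.array(target)-p)).round(4))
E
python3 -c "
from h import *;p,M=st();rel(M,p,[.70,.078,.40])
c=load('top');X=cloud(c)
for n in('top','side'):
    c=load(n);X=cloud(c);S=hsv(c);Z=X[...,2]
    m=(abs(X[...,0]-.515)<.04)&(abs(X[...,1]-.155)<.04)&(Z>.2025)
    (cx,cy),r=cv2.minEnclosingCircle((X[m][:,:2]*1000).astype(np.float32));print(n,m.sum(),cx,cy,r)
"
```

```text
t 1.77 q [-0.402  0.466  0.315  1.335 -0.143  1.363  1.078] p [0.6998 0.0769 0.3508] F [0.5 0.  0. ] w 0.993
[[ 0.393 -0.001 -0.92 ]
 [ 0.92  -0.     0.393]
 [-0.    -1.     0.001]]
tool shift [ 0.0011 -0.0492  0.0003]
top 169 517.8464965820312 160.48736572265625 16.04405403137207
side 91 516.4928588867188 156.24037170410156 17.884828567504883
```

play_rows(
  increments=[
    [[0,0,0],[6,0,0]],
    [[0,0,0],[6,0,0]],
    [[0,0,0],[6,0,0]],
    [[0,0,0],[6,0,0]],
    [[0,0,0],[6,0,0]],
    [[0,0,0],[6,0,0]],
    [[0,0,0],[6,0,0]],
    [[0,0,0],[6,0,0]],
    [[0,0,0],[6,0,0]],
    [[0,0,0],[6,0,0]],
    [[0,0,0],[0,0,0]],
  ],
)

```text
t: 2.68
eef_pos: [0.6822, 0.0716, 0.3422]
tool_rot: [0.765, -0.375, -0.265, 0.451]
contact_force: [-0.1, -0.0, -0.1]
gripper_width: 0.99
```

```bash
python3 -c "
from h import *;p,M=st();G=np.array([.517,.158,.13]);T=G+.0187*M[:,1];rel(M,p,T);print(T)
"
```

```text
t 2.68 q [ 0.163  0.797 -0.453  0.934 -0.122  1.914  0.867] p [0.6822 0.0716 0.3422] F [-0.1 -0.  -0.1] w 0.99
[[ 0.453 -0.492 -0.743]
 [ 0.889  0.312  0.336]
 [ 0.067 -0.813  0.579]]
tool shift [-0.0122  0.2995  0.0291]
[0.50780295 0.16383084 0.11479784]
```

```bash
cat > kin.py <<'E'
import numpy as np, itertools
from scipy.spatial.transform import Rotation as R
from scipy.optimize import least_squares
D=[([-1.2751154,.47781472,.02235345,1.55645406,-.01149315,1.1092919,-.08310156],[.26499708,.6201635,.23031508],[.59050447,.38907498,-.39009861,-.58970179]),
([-.402,.466,.315,1.335,-.143,1.363,1.078],[.6998,.0769,.3508],[-.59,-.389,.39,.59]),
([.163,.797,-.453,.934,-.122,1.914,.867],[.6822,.0716,.3422],[-.375,-.265,.451,.765])]
E3=np.eye(3)
def fk(q,s,x):
    h,a,b,c,e1,o1,o7,l1,l2=x
    z=lambda t:R.from_euler('z',t); y=lambda t:R.from_euler('y',t)
    A=z(s[0]*q[0]+o1)*y(q[1]); p=np.array([0,0,h])
    A=A*z(s[1]*q[2]); p=p+A.apply([e1,0,a]); A=A*y(q[3]); p=p+A.apply([-e1,0,b]); 
    A=A*z(s[2]*q[4]); A=A*y(q[5]); p=p+A.apply([l1,l2,c]); A=A*z(s[3]*q[6]+o7)
    return p,A*R.from_matrix(np.array([[1,0,0],[0,0,-1],[0,1,0]]).T if 0 else np.array([[1,0,0],[0,0,-1],[0,1,0]]))
def fit():
    best=None
    for s in itertools.product([1,-1],repeat=4):
        for o7 in(0,np.pi/2,np.pi,-np.pi/2):
            def f(x):
                r=[]
                for q,p,Q in D:
                    P,A=fk(q,s,x); r+=[*(P-p),*(.3*(A.inv()*R.from_quat(Q)).as_rotvec())]
                return r
            S=least_squares(f,[.36,.5,.5,.35,0,0 if s[0]>0 else 0,o7,0,0])
            for o1 in(2.44,):
                S2=least_squares(f,[.36,.5,.5,.35,0,o1,o7,0,0]); S=min(S,S2,key=lambda r:r.cost)
            if best is None or S.cost<best[0]: best=(S.cost,s,S.x)
    return best
if __name__=="__main__":
    b=fit();print(b)
E
python3 kin.py
```

```text
(np.float64(4.1569290443447296e-05), (-1, -1, -1, -1), array([ 0.30144158,  0.5564449 ,  0.48200664,  0.3558495 ,  0.01327703,
       -0.01174475,  3.13036845,  0.02702467, -0.05650183]))
```

```bash
cat > ik.py <<'E'
from kin import *
_,s,x=fit()
lo=np.array([-2.96,-.34,-1.41,.24,-1.37,.17,-2.96])+.04;hi=np.array([2.96,2.1,1.46,2.44,4.51,1.92,2.96])-.04
def rot(waz,al):  # tool x az = waz+90, tool tilted al so it points opposite waz
    w=np.array([np.cos(waz),np.sin(waz),0]);zz=np.array([0,0,1.])
    y=-w*np.sin(al)-zz*np.cos(al); X=np.array([-w[1],w[0],0]); return np.column_stack([X,y,np.cross(X,y)])
def ik(p,M,n=12,seed0=None):
    best=None;rng=np.random.default_rng(0);T=R.from_matrix(M)
    for i in range(n):
        q0=np.clip(np.array([-.0,.8,0,1.3,0,1.5,.8])+rng.normal(0,.5,7)*(i>0),lo,hi)
        def f(q):
            P,A=fk(q,s,x); return [*(P-p),*(.3*(A.inv()*T).as_rotvec()),*(1e-3*(q-(lo+hi)/2)/(hi-lo))]
        S=least_squares(f,q0,bounds=(lo,hi)); e=np.linalg.norm(S.fun[:6])
        if best is None or e<best[0]: best=(e,S.x)
    return best
if __name__=="__main__":
    G=np.array([.517,.158,.13]);C=np.array([.4888,-.2388,.068]);d=np.pi/180
    for waz in(-23,-45,-60):
        for al in(50,60,70,80):
            M=rot(waz*d,al*d)
            e1,q1=ik(G+.0187*M[:,1],M); p2=G-.1*M[:,1]; e2,q2=ik(p2,M); e3,_=ik(G+.0187*M[:,1]+[0,0,.2],M)
            print('grasp',waz,al,round(e1,4),q1.round(2),'pre',round(e2,4),'lift',round(e3,4))
    for al in(50,60,70,80):
        for flip in(0,180):
            M=rot((-22.9+flip)*d,(al-90)*d); e,q=ik(C+.0187*M[:,1],M); e2,_=ik(C+.0187*M[:,1]+[0,0,.15],M);print('place',al,flip,round(e,4),q.round(2),round(e2,4))
E
python3 ik.py
```

```text
grasp -23 50 0.0 [ 0.11  0.87 -0.44  1.49 -0.19  1.55  0.93] pre 0.0 lift 0.0
grasp -23 60 0.0 [ 0.15  0.98 -0.49  1.41 -0.21  1.68  0.91] pre 0.0092 lift 0.0
grasp -23 70 0.0 [ 0.18  1.08 -0.54  1.33 -0.24  1.81  0.87] pre 0.0396 lift 0.0144
grasp -23 80 0.0 [ 0.4   1.34 -1.02  1.3  -0.05  1.88  0.53] pre 0.0664 lift 0.027
grasp -45 50 0.0 [ 0.26  0.8  -0.46  1.62 -0.36  1.35  0.8 ] pre 0.0 lift 0.0
grasp -45 60 0.0 [ 0.33  0.91 -0.53  1.56 -0.38  1.46  0.79] pre 0.0 lift 0.0
grasp -45 70 0.0 [ 0.38  1.03 -0.6   1.5  -0.4   1.56  0.77] pre 0.0 lift 0.0
grasp -45 80 0.0 [ 0.42  1.14 -0.66  1.45 -0.42  1.65  0.75] pre 0.0 lift 0.0
grasp -60 50 0.0 [ 0.32  0.74 -0.42  1.74 -0.51  1.21  0.76] pre 0.0 lift 0.0
grasp -60 60 0.0 [ 0.41  0.85 -0.51  1.69 -0.53  1.3   0.78] pre 0.0 lift 0.0
grasp -60 70 0.0 [ 0.49  0.97 -0.59  1.64 -0.54  1.38  0.79] pre 0.0 lift 0.0
grasp -60 80 0.0 [ 0.54  1.09 -0.66  1.6  -0.55  1.45  0.78] pre 0.0 lift 0.0
place 50 0 0.0666 [ 0.08  0.35  0.47  2.27 -1.33  0.21  2.92] 0.0
place 50 180 0.0 [ 0.33  0.88  0.04  1.5  -0.04  1.47 -1.58] 0.0
place 60 0 0.0211 [ 0.1   0.39  0.45  2.27 -1.33  0.21  2.92] 0.0
place 60 180 0.0 [ 0.31  0.78  0.07  1.62 -0.06  1.27 -1.57] 0.0
place 70 0 0.0 [ 0.13  0.4   0.29  2.23 -0.56  0.21  2.08] 0.0
place 70 180 0.0 [ 0.27  0.68  0.11  1.75 -0.09  1.07 -1.54] 0.0
place 80 0 0.0 [ 0.66  0.43 -0.4   2.22  0.48  0.39  1.04] 0.0
place 80 180 0.0 [ 0.21  0.59  0.19  1.87 -0.14  0.87 -1.5 ] 0.0
```

```bash
cat > go.py <<'E'
import sys
from h import *; from ik import rot,ik
def plan(waz,al,T):
    p,M=st();Mt=rot(np.radians(waz),np.radians(al))
    rv=np.degrees(Ro.from_matrix(M.T@Mt).as_rotvec())
    print('first shift (cur frame)',(M.T@(np.array(T)-p)).round(4),'turn',rv.round(2),np.linalg.norm(rv).round(1),'shift in final frame',(Mt.T@(np.array(T)-p)).round(4))
    e,q=ik(np.array(T),Mt,6);print('ik',e.round(4),q.round(2))
    return p,M,Mt
E
python3 -c "
from go import *
plan(-45,75,[.63,.03,.23])"
```

```text
t 2.68 q [ 0.163  0.797 -0.453  0.934 -0.122  1.914  0.867] p [0.6822 0.0716 0.3422] F [-0.1 -0.  -0.1] w 0.99
[[ 0.453 -0.492 -0.743]
 [ 0.889  0.312  0.336]
 [ 0.067 -0.813  0.579]]
first shift (cur frame) [-0.0681  0.104  -0.0401] turn [ 38.62  13.63 -12.84] 42.9 shift in final frame [-0.0663  0.0363 -0.1065]
ik 0.0194 [ 0.7   1.34 -1.33  1.13  0.02  1.88  0.22]
```

```bash
python3 -c "
from go import *
plan(-45,75,[.595,.06,.20]);plan(-45,75,[.59,.08,.175])
plan(-45,65,[.595,.06,.20]);plan(-55,70,[.595,.05,.20]);plan(-55,75,[.58,.06,.18])" | grep -v '^\[\|^ \[\|^t'
```

```text
first shift (cur frame) [-0.0593  0.1549 -0.0213] turn [ 38.62  13.63 -12.84] 42.9 shift in final frame [-0.0699  0.0885 -0.1236]
ik 0.0 [ 0.54  1.16 -0.84  1.17 -0.27  1.88  0.55]
first shift (cur frame) [-0.0455  0.1839 -0.0254] turn [ 38.62  13.63 -12.84] 42.9 shift in final frame [-0.0593  0.112  -0.1431]
ik 0.0 [ 0.45  1.13 -0.66  1.19 -0.36  1.86  0.67]
first shift (cur frame) [-0.0593  0.1549 -0.0213] turn [ 28.71  14.57 -11.51] 34.2 shift in final frame [-0.0699  0.1086 -0.1063]
ik 0.0 [ 0.43  1.01 -0.6   1.22 -0.32  1.82  0.7 ]
first shift (cur frame) [-0.0682  0.1518 -0.0247] turn [ 32.92  20.21 -20.27] 43.6 shift in final frame [-0.0838  0.0791 -0.1226]
ik 0.0 [ 0.55  1.02 -0.65  1.29 -0.4   1.74  0.64]
first shift (cur frame) [-0.0675  0.1786 -0.0218] turn [ 37.82  19.39 -21.23] 47.5 shift in final frame [-0.0904  0.0895 -0.144 ]
ik 0.0 [ 0.57  1.08 -0.67  1.31 -0.42  1.74  0.66]
```

play_rows(
  increments=[
    [[-0.0125,0.031,-0.0045],[0,0,0]],
    [[-0.0125,0.031,-0.0045],[0,0,0]],
    [[-0.0125,0.031,-0.0045],[0,0,0]],
    [[-0.0125,0.031,-0.0045],[0,0,0]],
    [[-0.0125,0.031,-0.0045],[0,0,0]],
    [[0,0,0],[0,0,0]],
  ],
)

```text
t: 3.18
eef_pos: [0.5874, 0.066, 0.1967]
tool_rot: [0.764, -0.367, -0.267, 0.458]
contact_force: [-0.7, -0.2, -1.9]
gripper_width: 0.993
```

```bash
python3 -c "
from go import *
plan(-48,68,[.595,.055,.20])"
```

```text
t 3.18 q [ 0.256  0.74  -0.479  1.395 -0.096  1.554  0.975] p [0.5874 0.066  0.1967] F [-0.7 -0.2 -1.9] w 0.993
[[ 0.438 -0.504 -0.745]
 [ 0.896  0.311  0.316]
 [ 0.072 -0.806  0.588]]
first shift (cur frame) [-0.0063 -0.0099 -0.0072] turn [ 30.7   16.95 -14.97] 38.1 shift in final frame [-0.0017 -0.0135 -0.0019]
ik 0.0 [ 0.48  1.03 -0.63  1.23 -0.35  1.81  0.67]
```

play_rows(
  increments=[
    [[0,-0.002,0],[5.1,2.8,-2.5]],
    [[0,-0.002,0],[5.1,2.8,-2.5]],
    [[0,-0.002,0],[5.1,2.8,-2.5]],
    [[0,-0.002,0],[5.1,2.8,-2.5]],
    [[0,-0.002,0],[5.1,2.8,-2.5]],
    [[0,-0.002,0],[5.1,2.8,-2.5]],
    [[0,0,0],[0,0,0]],
  ],
)

```text
t: 3.77
eef_pos: [0.6002, 0.0583, 0.2064]
tool_rot: [0.918, -0.178, -0.071, 0.348]
contact_force: [-0.3, -1.7, -1.8]
gripper_width: 0.997
```

```bash
python3 -c "
from go import *
import sys
p,M,Mt=plan(-48,68,[.595,.055,.20])
G=np.array([.517,.158,.132]);
for b in(.1,0): rel(M,p,G+(.0187-b)*M[:,1])
from station import read_camera
c=read_camera('side');np.savez('pics/side1.npz',**c);cv2.imwrite('pics/side1.png',cv2.resize(c['color'][100:360,160:480,::-1],None,fx=2,fy=2))
"
```

```text
t 3.77 q [ 0.381  0.979 -0.464  1.246 -0.468  1.81   0.757] p [0.6002 0.0583 0.2064] F [-0.3 -1.7 -1.8] w 0.997
[[ 0.748 -0.613 -0.254]
 [ 0.664  0.694  0.278]
 [ 0.006 -0.377  0.926]]
first shift (cur frame) [-0.0062  0.0033 -0.0055] turn [0.13 0.18 0.49] 0.5 shift in final frame [-0.0061  0.0033 -0.0055]
ik 0.0 [ 0.48  1.03 -0.63  1.23 -0.35  1.81  0.67]
tool shift [ 0.0035  0.067  -0.02  ]
tool shift [ 0.0035  0.167  -0.02  ]
```

View pics/side1.png

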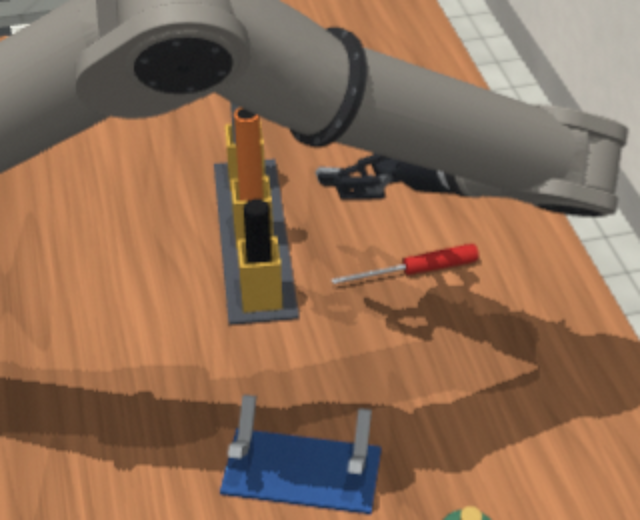

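Side view: gripper at (350,180) in the crop, to the far side of the orange pipe (248,150). The forearm is well above the rack, and the black pipe (257,230) is clear. I'll approach now.

play_rows(
  increments=[
    [[0.0035,0.01,-0.01],[0,0,0]],
    [[0,0.02,-0.01],[0,0,0]],
    [[0,0.02,0],[0,0,0]],
    [[0,0.02,0],[0,0,0]],
    [[0,0.02,0],[0,0,0]],
    [[0,0.02,0],[0,0,0]],
    [[0,0.02,0],[0,0,0]],
    [[0,0.02,0],[0,0,0]],
    [[0,0.02,0],[0,0,0]],
    [[0,0,0],[0,0,0]],
    [[0,0,0],[0,0,0]],
  ],
)

```text
t: 4.73
eef_pos: [0.5029, 0.1784, 0.128]
tool_rot: [0.915, -0.179, -0.078, 0.352]
contact_force: [0.2, 0.1, 0.4]
gripper_width: 0.993
```

```bash
python3 -c "
from go import *
p,M=st();G=np.array([.517,.158,.132]);rel(M,p,G+.0187*M[:,1])
from station import read_camera
c=read_camera('top');np.savez('pics/top2.npz',**c)
d=read_camera('side')
cv2.imwrite('pics/ts2.png',cv2.resize(np.hstack([c['color'][180:340,150:360,::-1],d['color'][120:280,210:420,::-1]]),None,fx=1.9,fy=1.9))
"
```

```text
t 4.73 q [ 0.318  0.948 -0.518  1.583 -0.5    1.467  0.839] p [0.5029 0.1784 0.128 ] F [0.2 0.1 0.4] w 0.993
[[ 0.74  -0.617 -0.269]
 [ 0.673  0.687  0.274]
 [ 0.016 -0.383  0.923]]
tool shift [-0.0032 -0.0055 -0.0057]
```

View pics/ts2.png

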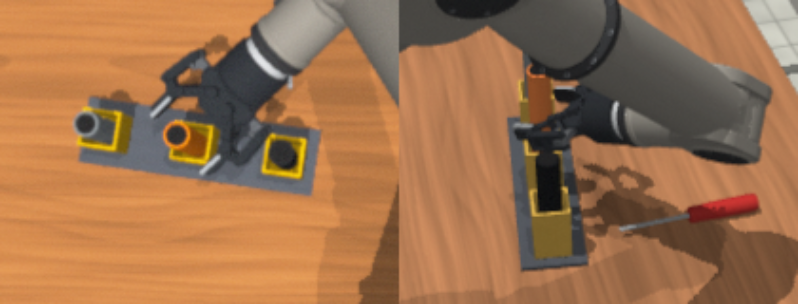

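Top crop: the fingertips at (160,105) and (210,170) straddle the orange rim (180,133), about centred, and the neighbours are clear. Next: a small trim, then close.

play_rows(
  increments=[
    [[-0.003,-0.002,-0.005],[0,0,0]],
    [[0,0,0],[0,0,0]],
  ],
)

```text
t: 5.0
eef_pos: [0.5052, 0.1696, 0.1224]
tool_rot: [0.916, -0.181, -0.076, 0.349]
contact_force: [-0.4, 0.3, -0.4]
gripper_width: 0.992
```

play_rows(
  increments=[
    [[0,0,0],[0,0,0]],
    [[0,0,0],[0,0,0]],
    [[0,0,0],[0,0,0]],
    [[0,0,0],[0,0,0]],
    [[0,0,0],[0,0,0]],
    [[0,0,0],[0,0,0]],
    [[0,0,0],[0,0,0]],
    [[0,0,0],[0,0,0]],
    [[0,0,0],[0,0,0]],
    [[0,0,0],[0,0,0]],
  ],
  gripper=0.02,
  grip_force=60,
)

```text
t: 5.83
eef_pos: [0.5043, 0.1712, 0.1232]
tool_rot: [0.916, -0.179, -0.076, 0.35]
contact_force: [0.7, -0.5, 1.0]
gripper_width: 0.359
```

```bash
python3 -c "
from go import *
p,M=st();print('Grip',p-.0187*M[:,1]);print('up .2 in tool axes',(M.T@[0,0,.2]).round(4))
from ik import *
for al in(68,): print(ik(p+[0,0,.17],M,8))
"
```

```text
t 5.83 q [ 0.325  0.956 -0.512  1.579 -0.496  1.47   0.844] p [0.5043 0.1712 0.1232] F [ 0.7 -0.5  1. ] w 0.359
[[ 0.744 -0.614 -0.264]
 [ 0.669  0.691  0.276]
 [ 0.013 -0.382  0.924]]
Grip [0.51580209 0.15827045 0.13036904]
up .2 in tool axes [ 0.0026 -0.0764  0.1848]
(np.float64(5.960859920629018e-07), array([ 0.45490671,  0.77859888, -0.68890524,  1.51978708, -0.50434081,
        1.6641875 ,  0.63124599]))
```

play_rows(
  increments=[
    [[0.0001,-0.0038,0.0092],[0,0,0]],
    [[0.0003,-0.0076,0.0185],[0,0,0]],
    [[0.0003,-0.0076,0.0185],[0,0,0]],
    [[0.0003,-0.0076,0.0185],[0,0,0]],
    [[0.0003,-0.0076,0.0185],[0,0,0]],
    [[0.0003,-0.0076,0.0185],[0,0,0]],
    [[0.0003,-0.0076,0.0185],[0,0,0]],
    [[0.0003,-0.0076,0.0185],[0,0,0]],
    [[0.0003,-0.0076,0.0185],[0,0,0]],
    [[0,0,0],[0,0,0]],
    [[0,0,0],[0,0,0]],
  ],
)

```text
t: 6.75
eef_pos: [0.5045, 0.1717, 0.2942]
tool_rot: [0.916, -0.18, -0.077, 0.35]
contact_force: [0.2, -0.5, -1.2]
gripper_width: 0.356
```

```bash
python3 -c "
from go import *
p,M=st()
from station import read_camera
c=read_camera('top');d=read_camera('side');np.savez('pics/top3.npz',**c);np.savez('pics/side3.npz',**d)
for n,c_ in(('top',c),('side',d)):
    X=cloud(c_);S=hsv(c_);h,s=S[...,0],S[...,1]
    m=(s>150)&(h<13)&(abs(X[...,0]-.516)<.06)&(abs(X[...,1]-.158)<.06)&(X[...,2]>.12)
    P=X[m];print(n,len(P))
    for lo in np.arange(.12,.4,.03):
        k=(P[:,2]>=lo)&(P[:,2]<lo+.03)
        if k.sum()>3: print(lo.round(2),k.sum(),P[k].mean(0).round(4),P[k].min(0).round(3),P[k].max(0).round(3))
cv2.imwrite('pics/ts3.png',cv2.resize(np.hstack([c['color'][160:340,140:350,::-1],d['color'][80:260,210:420,::-1]]),None,fx=1.9,fy=1.9))
from ik import *
"
```

```text
t 6.75 q [ 0.356  0.733 -0.564  1.546 -0.588  1.655  0.697] p [0.5045 0.1717 0.2942] F [ 0.2 -0.5 -1.2] w 0.356
[[ 0.743 -0.613 -0.267]
 [ 0.669  0.69   0.276]
 [ 0.015 -0.384  0.923]]
top 18
0.3 6 [0.5128 0.1564 0.3208] [0.5   0.146 0.311] [0.537 0.175 0.33 ]
0.36 11 [0.5148 0.163  0.3821] [0.5   0.148 0.379] [0.53  0.173 0.385]
side 526
0.15 4 [0.5101 0.1452 0.1793] [0.504 0.143 0.178] [0.516 0.149 0.18 ]
0.18 113 [0.5122 0.1459 0.1955] [0.499 0.139 0.18 ] [0.53  0.158 0.21 ]
0.21 122 [0.5124 0.1453 0.2253] [0.499 0.137 0.21 ] [0.529 0.159 0.24 ]
0.24 103 [0.51   0.1454 0.2532] [0.498 0.137 0.24 ] [0.528 0.158 0.27 ]
0.27 18 [0.5071 0.1454 0.2796] [0.498 0.102 0.27 ] [0.528 0.156 0.297]
0.3 88 [0.5121 0.1457 0.3189] [0.497 0.126 0.303] [0.531 0.164 0.33 ]
0.33 78 [0.5083 0.1446 0.3375] [0.497 0.137 0.33 ] [0.526 0.158 0.349]
```

View pics/ts3.png

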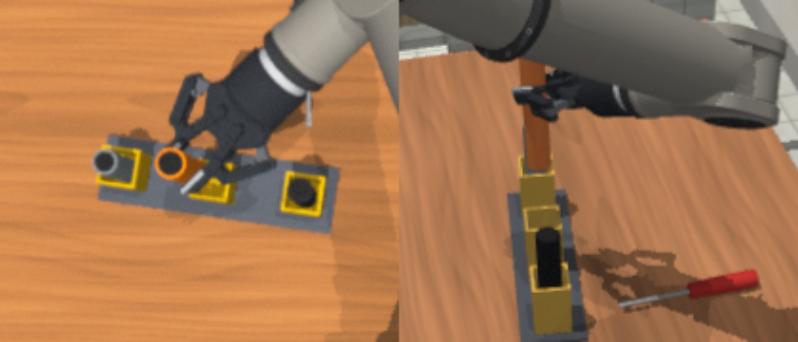

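The pipe is out and vertical: lower end at z≈0.18, upper end at 0.38. Grey and black are still standing. Now to plan the reorientation.

```bash
cat > place.py <<'E'
from h import *
import json
AZ=np.radians(157.1)
u=np.array([np.cos(AZ),np.sin(AZ),0]);h=np.array([np.cos(AZ-np.pi/2),np.sin(AZ-np.pi/2),0])
# pipe in tool frame, from the lifted pose
p0=np.array([.5045,.1717,.2942])
def tgt(M0,C):
    xh=M0[:,0].copy();xh[2]=0;xh/=np.linalg.norm(xh);up=np.array([0,0,1.])
    A=np.column_stack([h,u,np.cross(h,u)])@np.column_stack([xh,up,np.cross(xh,up)]).T
    Mt=A@M0; g=p0-.0187*M0[:,1]; mid=g.copy(); mid[2]=.281
    m_t=M0.T@(mid-p0); return Mt, np.array(C)-Mt@m_t, m_t
E
python3 -c "
from place import *
p,M=st();np.save('M0.npy',M)
for z in(.25,.15,.0676):
    Mt,T,m=tgt(M,[.4888,-.2388,z]);print(z,T.round(4),m.round(4))
    from ik import *
    e,q=ik(T,Mt,6);print(e.round(4),q.round(2))
print(Mt.round(3))
e,q=ik(p+[0,0,.03],Mt,6);print('rotated here',e.round(4),q.round(2))
e,q=ik(p+[0,-.15,.03],Mt,6);print('rotated -y',e.round(4),q.round(2))
rv=np.degrees(Ro.from_matrix(M.T@Mt).as_rotvec());print('turn',rv.round(2),np.linalg.norm(rv))
"
```

```text
t 6.85 q [ 0.356  0.736 -0.563  1.547 -0.587  1.655  0.697] p [0.5039 0.1713 0.2925] F [ 0.3 -0.9 -1.8] w 0.355
[[ 0.744 -0.615 -0.264]
 [ 0.669  0.69   0.277]
 [ 0.012 -0.382  0.924]]
0.25 [ 0.4767 -0.2336  0.2327] [-0.0002 -0.0109 -0.0188]
0.0 [0.26 0.03 0.06 2.21 0.04 0.51 1.48]
0.15 [ 0.4767 -0.2336  0.1327] [-0.0002 -0.0109 -0.0188]
0.0 [ 0.43  0.18 -0.12  2.33  0.2   0.25  1.31]
0.0676 [ 0.4767 -0.2336  0.0503] [-0.0002 -0.0109 -0.0188]
0.0 [ 0.09  0.38  0.41  2.28 -1.01  0.21  2.6 ]
[[ 0.378  0.354 -0.856]
 [ 0.926 -0.144  0.349]
 [ 0.    -0.924 -0.382]]
rotated here 0.0 [-0.57  0.02 -0.11  2.07  0.44  0.91  0.26]
rotated -y 0.0 [-0.34 -0.08 -0.02  2.15  0.36  0.81  0.61]
turn [-88.18 -26.15  11.66] 92.71428865587745
```

The direct orientation lands near the joint limits. With the pipe turned end for end, the place pose sits comfortably in range. So I'll bring the tool to vertical, translate, yaw about −155°, then tilt the rest.

play_rows(
  increments=[
    [[0,0,0],[-4,0,0]],
    [[0,0,0],[-6.5,0,0]],
    [[0,0,0],[-6.5,0,0]],
    [[0,0,0],[-6.5,0,0]],
    [[0,0,0],[-6.5,0,0]],
    [[0,0,0],[-6.5,0,0]],
    [[0,0,0],[-6.5,0,0]],
    [[0,0,0],[-6.5,0,0]],
    [[0,0,0],[-6.5,0,0]],
    [[0,0,0],[-6.5,0,0]],
    [[0,0,0],[-5,0,0]],
    [[0,0,0],[0,0,0]],
  ],
)

```text
t: 7.85
eef_pos: [0.5013, 0.1753, 0.293]
tool_rot: [0.66, -0.658, -0.26, 0.251]
contact_force: [-1.2, 0.8, -1.0]
gripper_width: 0.355
```

```bash
python3 -c "
from h import *
p,M=st();rel(M,p,[.50,-.20,.31])"
```

```text
t 7.85 q [-0.038  0.213 -0.48   1.805  0.106  1.136  0.187] p [0.5013 0.1753 0.293 ] F [-1.2  0.8 -1. ] w 0.355
[[ 0.738  0.01  -0.674]
 [ 0.674  0.008  0.738]
 [ 0.013 -1.    -0.001]]
tool shift [-0.2538 -0.0198 -0.2763]
```

play_rows(
  increments=[
    [[-0.011,-0.002,-0.0125],[0,0,0]],
    [[-0.0231,-0.002,-0.0251],[0,0,0]],
    [[-0.0231,-0.002,-0.0251],[0,0,0]],
    [[-0.0231,-0.002,-0.0251],[0,0,0]],
    [[-0.0231,-0.002,-0.0251],[0,0,0]],
    [[-0.0231,-0.002,-0.0251],[0,0,0]],
    [[-0.0231,-0.002,-0.0251],[0,0,0]],
    [[-0.0231,-0.002,-0.0251],[0,0,0]],
    [[-0.0231,-0.002,-0.0251],[0,0,0]],
    [[-0.0231,-0.002,-0.0251],[0,0,0]],
    [[-0.0231,0,-0.0251],[0,0,0]],
    [[-0.011,0,-0.0125],[0,0,0]],
    [[0,0,0],[0,0,0]],
  ],
)

```text
t: 8.93
eef_pos: [0.4987, -0.2093, 0.3078]
tool_rot: [0.664, -0.659, -0.253, 0.247]
contact_force: [-0.3, -0.1, -1.0]
gripper_width: 0.352
```

play_rows(
  increments=[
    [[0,0,0],[0,4,0]],
    [[0,0,0],[0,7,0]],
    [[0,0,0],[0,7,0]],
    [[0,0,0],[0,7,0]],
    [[0,0,0],[0,7,0]],
    [[0,0,0],[0,7,0]],
    [[0,0,0],[0,7,0]],
    [[0,0,0],[0,7,0]],
    [[0,0,0],[0,7,0]],
    [[0,0,0],[0,7,0]],
    [[0,0,0],[0,7,0]],
    [[0,0,0],[0,7,0]],
    [[0,0,0],[0,7,0]],
    [[0,0,0],[0,7,0]],
    [[0,0,0],[0,4,0]],
    [[0,0,0],[0,0,0]],
  ],
)

```text
t: 10.27
eef_pos: [0.5001, -0.2026, 0.3084]
tool_rot: [0.626, -0.616, 0.338, -0.339]
contact_force: [-0.4, -0.4, -0.7]
gripper_width: 0.357
```

```bash
sed -i 's/radians(157.1)/radians(-22.9)/' place.py; python3 -c "
from place import *
p,M=st();M0=np.load('M0.npy')
Mt,T,m=tgt(M0,[.4888,-.2388,.20]);print(T,Mt.round(3))
rv=np.degrees(Ro.from_matrix(M.T@Mt).as_rotvec());print('turn',rv.round(2),np.linalg.norm(rv))
rel(M,p,T);rel(Mt,p,T)
from ik import ik
for z in(.2,.0676):print(ik(tgt(M0,[.4888,-.2388,z])[1],Mt,6))
"
```

```text
t 10.27 q [ 0.293  0.187 -0.019  1.784 -0.011  1.167 -0.719] p [ 0.5001 -0.2026  0.3084] F [-0.4 -0.4 -0.7] w 0.357
[[ 0.542  0.007  0.84 ]
 [-0.84   0.012  0.542]
 [-0.006 -1.     0.012]]
[ 0.50092654 -0.24401482  0.182718  ] [[-0.378 -0.354  0.856]
 [-0.926  0.144 -0.349]
 [ 0.    -0.924 -0.382]]
turn [-21.17  54.45  10.13] 59.28937630103182
tool shift [ 0.036   0.1252 -0.0233]
tool shift [0.038  0.1099 0.0632]
(np.float64(3.3586050084114067e-07), array([ 0.28532781,  0.57421978,  0.09208632,  1.59776929, -0.05237688,
        1.36425733, -1.56447003]))
(np.float64(2.7087393523577683e-07), array([ 0.29128948,  0.72491243,  0.08430379,  1.66210868, -0.0655947 ,
        1.14972337, -1.55374164]))
```

play_rows(
  increments=[
    [[0,0,0],[-2.35,6.05,1.125]],
    [[0,0,0],[-2.35,6.05,1.125]],
    [[0,0,0],[-2.35,6.05,1.125]],
    [[0,0,0],[-2.35,6.05,1.125]],
    [[0,0,0],[-2.35,6.05,1.125]],
    [[0,0,0],[-2.35,6.05,1.125]],
    [[0,0,0],[-2.35,6.05,1.125]],
    [[0,0,0],[-2.35,6.05,1.125]],
    [[0,0,0],[-2.35,6.05,1.125]],
    [[0.0095,0.0275,0.016],[0,0,0]],
    [[0.0095,0.0275,0.016],[0,0,0]],
    [[0.0095,0.0275,0.016],[0,0,0]],
    [[0.0095,0.0275,0.016],[0,0,0]],
    [[0,0,0],[0,0,0]],
    [[0,0,0],[0,0,0]],
  ],
)

```text
t: 11.52
eef_pos: [0.5012, -0.2447, 0.1821]
tool_rot: [0.31, -0.465, 0.69, -0.46]
contact_force: [0.2, -0.2, 1.1]
gripper_width: 0.354
```

```bash
cat > look.py <<'E'
from place import *
from station import read_camera
import sys
k=sys.argv[1];zlo=float(sys.argv[2]);p,M=st();M0=np.load('M0.npy')
ims=[]
for n in('top','side'):
    c=read_camera(n);np.savez(f'pics/{n}{k}.npz',**c);X=cloud(c);S=hsv(c);hh,s,v=S[...,0],S[...,1],S[...,2]
    m=(s>150)&(hh<13)&(abs(X[...,0]-.489)<.14)&(abs(X[...,1]+.239)<.14)&(X[...,2]>zlo)
    m=cv2.morphologyEx(m.astype(np.uint8),cv2.MORPH_OPEN,np.ones((3,3)))>0
    P=X[m];d=(P-[.4888,-.2388,0])@np.column_stack([u,h,[0,0,1]])
    print(n,len(P),'along',np.percentile(d[:,0],[.5,99.5]).round(4))
    for a in(-.09,-.06,-.03,0,.03,.06,.09):
        q=d[abs(d[:,0]-a)<.01]
        if len(q)>8: print('  a',a,len(q),'across',q[:,1].min().round(4),q[:,1].max().round(4),'z',q[:,2].min().round(4),q[:,2].max().round(4))
    y,x=(260,400) if n=='side' else (200,340)
    ims.append(c['color'][200:360,330:490,::-1] if n=='top' else c['color'][240:400,230:390,::-1])
cv2.imwrite(f'pics/look{k}.png',cv2.resize(np.hstack(ims),None,fx=2.4,fy=2.4))
E
python3 look.py 4 .12; python3 -c "
from place import *
p,M=st();M0=np.load('M0.npy');Mt,T,m=tgt(M0,[.4888,-.2388,.20]);rel(M,p,T);print(np.degrees(Ro.from_matrix(M.T@Mt).as_rotvec()).round(2))"
```

```text
t 11.52 q [ 0.253  0.561  0.14   1.609 -0.075  1.371 -1.539] p [ 0.5012 -0.2447  0.1821] F [ 0.2 -0.2  1.1] w 0.354
[[-0.376 -0.356  0.856]
 [-0.927  0.144 -0.347]
 [ 0.    -0.923 -0.384]]
t 11.57 q [ 0.252  0.559  0.14   1.607 -0.075  1.372 -1.54 ] p [ 0.5026 -0.2446  0.1839] F [-0.1  0.5 -1. ] w 0.356
[[-0.375 -0.352  0.857]
 [-0.927  0.143 -0.347]
 [-0.    -0.925 -0.38 ]]
tool shift [ 0.0001  0.0017 -0.0012]
[-0.12  0.18  0.06]Traceback (most recent call last):
  File "look.py", line 11, in <module>
    print(n,len(P),'along',np.percentile(d[:,0],[.5,99.5]).round(4))
                           ~~~~~~~~~~~~~^^^^^^^^^^^^^^^^^^
    return _quantile_unchecked(
        a, q, axis, out, overwrite_input, method, keepdims, weights)
    return _ureduce(a,
                    func=_quantile_ureduce_func,
    ...<5 lines>...
                    overwrite_input=overwrite_input,
                    method=method)
    r = func(a, **kwargs)
    result = _quantile(arr,
                       quantiles=q,
    ...<2 lines>...
                       out=out,
                       weights=wgt)
    slices_having_nans = np.isnan(arr[-1, ...])
                                  ~~~^^^^^^^^^
IndexError: index -1 is out of bounds for axis 0 with size 0
```

```bash
sed -i "s/    P=X\[m\];d=/    P=X[m] if m.sum()>5 else np.zeros((6,3));d=/" look.py; python3 look.py 5 .12
```

```text
t 11.57 q [ 0.252  0.559  0.14   1.607 -0.075  1.372 -1.54 ] p [ 0.5026 -0.2446  0.1839] F [-0.1  0.5 -1. ] w 0.356
[[-0.375 -0.352  0.857]
 [-0.927  0.143 -0.347]
 [-0.    -0.925 -0.38 ]]
top 6 along [-0.5432 -0.5432]
side 1207 along [-0.0965  0.1005]
  a -0.09 126 across -0.0096 0.0208 z 0.1898 0.2191
  a -0.06 150 across -0.0095 0.0211 z 0.1898 0.2185
  a -0.03 151 across -0.0088 0.0214 z 0.1906 0.2178
  a 0 144 across -0.0107 0.0205 z 0.1914 0.2179
  a 0.06 118 across -0.0075 0.0653 z 0.1906 0.2709
  a 0.09 158 across -0.0148 0.0188 z 0.1924 0.2188
```

View pics/look5.png

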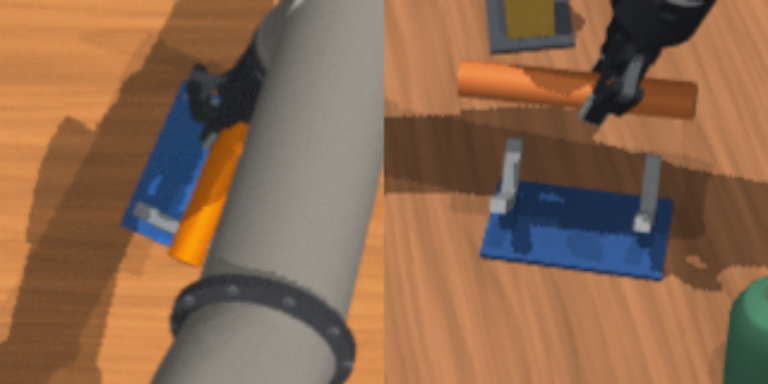

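Side view: the pipe is level above the stand and parallel to it, from (460,80) to (695,98), with the rests below at (510,175) and (650,195). The ends measure −96 and +100 mm. Descending.

play_rows(
  increments=[
    [[0,0.0139,0.0057],[0,0,0]],
    [[0,0.0139,0.0057],[0,0,0]],
    [[0,0.0139,0.0057],[0,0,0]],
    [[0,0.0139,0.0057],[0,0,0]],
    [[0,0.0139,0.0057],[0,0,0]],
    [[0,0.0139,0.0057],[0,0,0]],
    [[0,0.0139,0.0057],[0,0,0]],
    [[0,0.0139,0.0057],[0,0,0]],
    [[0,0,0],[0,0,0]],
    [[0,0,0],[0,0,0]],
  ],
)

```text
t: 12.5
eef_pos: [0.5024, -0.2448, 0.0633]
tool_rot: [0.311, -0.464, 0.689, -0.462]
contact_force: [0.7, 0.1, -1.0]
gripper_width: 0.356
```

```bash
python3 look.py 6 .045;python3 -c "
from place import *
p,M=st();M0=np.load('M0.npy');Mt,T,m=tgt(M0,[.4888,-.2388,.0676]);rel(M,p,T);print((T-p).round(4),np.degrees(Ro.from_matrix(M.T@Mt).as_rotvec()).round(2))"
```

```text
t 12.5 q [ 0.265  0.701  0.123  1.672 -0.089  1.164 -1.53 ] p [ 0.5024 -0.2448  0.0633] F [ 0.7  0.1 -1. ] w 0.356
[[-0.375 -0.352  0.857]
 [-0.927  0.141 -0.348]
 [ 0.001 -0.925 -0.38 ]]
top 6 along [-0.5432 -0.5432]
side 1030 along [-0.0971  0.1008]
  a -0.09 119 across -0.0073 0.0238 z 0.0671 0.0977
  a -0.06 127 across -0.0091 0.0234 z 0.0746 0.0971
  a -0.03 126 across -0.0099 0.0238 z 0.0725 0.0956
  a 0 126 across -0.0089 0.0222 z 0.071 0.0963
  a 0.06 87 across -0.0104 0.0671 z 0.0744 0.1499
  a 0.09 136 across -0.0134 0.0205 z 0.0721 0.0967
t 12.6 q [ 0.265  0.7    0.123  1.671 -0.089  1.164 -1.53 ] p [ 0.5031 -0.2454  0.0642] F [ 0.4  0.1 -0.6] w 0.357
[[-0.376 -0.35   0.858]
 [-0.927  0.141 -0.348]
 [ 0.001 -0.926 -0.378]]
tool shift [-0.0005  0.0138  0.0029]
[-0.0021  0.0014 -0.0139] [-0.27  0.11  0.13]
```

View pics/look6.png

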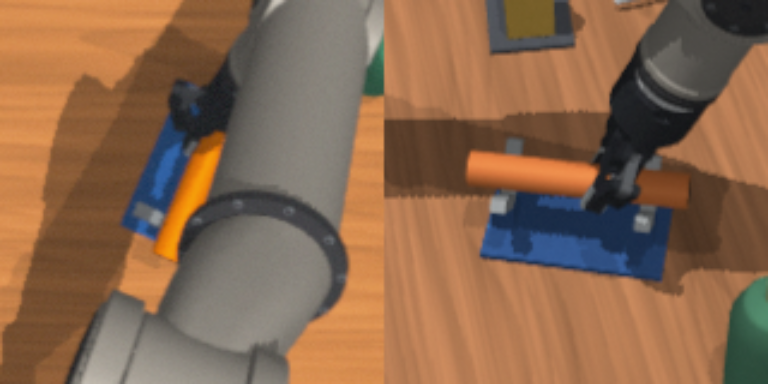

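Both rests now show directly under the pipe at (505,195) and (645,215) in the crop. About 14 mm remain. Lowering slowly.

play_rows(
  increments=[
    [[0,0.0023,0.0005],[0,0,0]],
    [[0,0.0023,0.0005],[0,0,0]],
    [[0,0.0023,0.0005],[0,0,0]],
    [[0,0.0023,0.0005],[0,0,0]],
    [[0,0,0],[0,0,0]],
    [[0,0,0],[0,0,0]],
  ],
)

```text
t: 13.1
eef_pos: [0.5008, -0.2443, 0.0541]
tool_rot: [0.311, -0.464, 0.689, -0.462]
contact_force: [-0.3, 0.8, -0.8]
gripper_width: 0.361
```

play_rows(
  increments=[
    [[0,0.0015,0.0004],[0,0,0]],
    [[0,0,0],[0,0,0]],
    [[0,0.001,0.0004],[0,0,0]],
    [[0,0,0],[0,0,0]],
  ],
)

```text
t: 13.43
eef_pos: [0.501, -0.2441, 0.0523]
tool_rot: [0.311, -0.464, 0.689, -0.462]
contact_force: [1.2, 2.4, 6.5]
gripper_width: 0.358
```

play_rows(
  increments=[
    [[0,0.0009,0.0004],[0,0,0]],
    [[0,0,0],[0,0,0]],
  ],
)

```text
t: 13.6
eef_pos: [0.5012, -0.2439, 0.052]
tool_rot: [0.311, -0.464, 0.689, -0.462]
contact_force: [-0.2, 3.0, 11.5]
gripper_width: 0.359
```

```bash
python3 look.py 7 .045
```

```text
t 13.6 q [ 0.266  0.714  0.12   1.68  -0.091  1.143 -1.529] p [ 0.5012 -0.2439  0.052 ] F [-0.2  3.  11.5] w 0.359
[[-0.376 -0.352  0.857]
 [-0.927  0.142 -0.348]
 [ 0.    -0.925 -0.379]]
top 6 along [-0.5432 -0.5432]
side 1015 along [-0.0997  0.099 ]
  a -0.09 136 across -0.0086 0.0239 z 0.0597 0.0877
  a -0.06 121 across -0.0097 0.0219 z 0.0645 0.0892
  a -0.03 124 across -0.0095 0.0209 z 0.064 0.0862
  a 0 120 across -0.0099 0.0212 z 0.0637 0.0851
  a 0.06 99 across -0.0128 0.064 z 0.058 0.1324
  a 0.09 130 across -0.0117 0.0194 z 0.0577 0.0844
```

play_rows(
  increments=[
    [[0,0,0],[0,0,0]],
    [[0,0,0],[0,0,0]],
    [[0,0,0],[0,0,0]],
    [[0,0,0],[0,0,0]],
  ],
  gripper=0.036,
  grip_force=20,
)

```text
t: 14.03
eef_pos: [0.5006, -0.2446, 0.0503]
tool_rot: [0.311, -0.464, 0.688, -0.463]
contact_force: [0.4, 0.4, 0.5]
gripper_width: 0.422
```

play_rows(
  increments=[
    [[0,0,0],[0,0,0]],
    [[0,0,0],[0,0,0]],
    [[0,0,0],[0,0,0]],
    [[0,0,0],[0,0,0]],
    [[0,0,0],[0,0,0]],
    [[0,0,0],[0,0,0]],
    [[0,0,0],[0,0,0]],
  ],
  gripper=0.065,
)

```text
t: 14.62
eef_pos: [0.5007, -0.2445, 0.0505]
tool_rot: [0.311, -0.464, 0.688, -0.463]
contact_force: [0.4, 0.9, -0.9]
gripper_width: 0.761
```

```bash
python3 look.py 8 .045
```

```text
t 14.62 q [ 0.266  0.716  0.121  1.681 -0.091  1.14  -1.529] p [ 0.5007 -0.2445  0.0505] F [ 0.4  0.9 -0.9] w 0.761
[[-0.376 -0.352  0.857]
 [-0.927  0.141 -0.348]
 [ 0.001 -0.925 -0.379]]
top 6 along [-0.5432 -0.5432]
side 1016 along [-0.1     0.0985]
  a -0.09 129 across -0.011 0.0199 z 0.0554 0.0844
  a -0.06 124 across -0.0113 0.019 z 0.0593 0.0856
  a -0.03 123 across -0.0105 0.0193 z 0.0611 0.086
  a 0 122 across -0.0087 0.019 z 0.0642 0.084
  a 0.06 83 across -0.0101 0.0693 z 0.0595 0.1492
  a 0.09 129 across -0.0112 0.019 z 0.0528 0.082
```

View pics/look8.png

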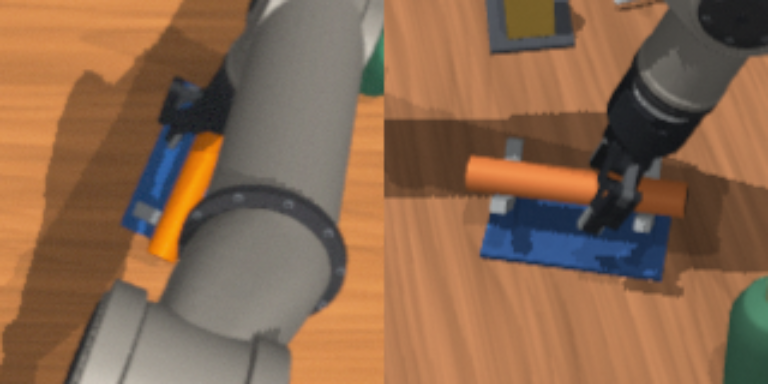

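The pipe is seated: its top reads ~0.084 along its length and it lies parallel, with the fingers open around it at (615,195). Retreating straight up.

play_rows(
  increments=[
    [[0,-0.0046,-0.0019],[0,0,0]],
    [[0,-0.0092,-0.0038],[0,0,0]],
    [[0,-0.0092,-0.0038],[0,0,0]],
    [[0,-0.0092,-0.0038],[0,0,0]],
    [[0,-0.0092,-0.0038],[0,0,0]],
    [[0,-0.0185,-0.0076],[0,0,0]],
    [[0,-0.0185,-0.0076],[0,0,0]],
    [[0,-0.0185,-0.0076],[0,0,0]],
    [[0,-0.0185,-0.0076],[0,0,0]],
    [[0,-0.0185,-0.0076],[0,0,0]],
    [[0,-0.0185,-0.0076],[0,0,0]],
    [[0,-0.0185,-0.0076],[0,0,0]],
    [[0,-0.0185,-0.0076],[0,0,0]],
    [[0,0,0],[0,0,0]],
  ],
)

```text
t: 15.88
eef_pos: [0.5021, -0.245, 0.2603]
tool_rot: [0.313, -0.463, 0.687, -0.465]
contact_force: [1.3, -1.1, 1.2]
gripper_width: 0.758
```

play_rows(
  increments=[
    [[-0.03,0,0],[0,0,0]],
    [[-0.03,0,0],[0,0,0]],
    [[-0.03,0,0],[0,0,0]],
    [[-0.03,0,0],[0,0,0]],
    [[-0.03,0,0],[0,0,0]],
    [[-0.03,0,0],[0,0,0]],
    [[0,0,0],[0,0,0]],
    [[0,0,0],[0,0,0]],
  ],
)

```text
t: 16.55
eef_pos: [0.5684, -0.0749, 0.2551]
tool_rot: [0.312, -0.465, 0.688, -0.462]
contact_force: [-0.3, 0.5, -0.8]
gripper_width: 0.762
```

```bash
python3 look.py 9 .045; python3 -c "
from h import *
for n in('top','side'):
  for k in(0,9):
    c=load(n,k);X=cloud(c);S=hsv(c);h,s,v=[S[...,i].astype(int) for i in range(3)];Z=X[...,2]
    ok=(X[...,0]>.4)&(X[...,0]<.85)
    for nm,m in(('can',ok&(h>60)&(h<95)&(s>80)&(X[...,1]<-.3)),('red',ok&((h<4)|(h>176))&(s>180)&(Z<.06)),('blk',ok&(abs(X[...,1]-.04)<.035)&(Z>.145)&(Z<.17)),('gry',ok&(abs(X[...,1]-.275)<.035)&(Z>.145)&(Z<.17))):
      print(n,k,nm,m.sum(),np.median(X[m],0).round(3) if m.any() else '')
c=load('top',9)['color'];d=load('side',9)['color'];cv2.imwrite('pics/fin.png',cv2.resize(np.hstack([c[130:330,150:550,::-1],d[100:500,190:440,::-1][:200*2]]) if 0 else np.hstack([c[130:430,150:550,::-1],d[130:430,190:440,::-1]]),None,fx=1.2,fy=1.2))
"
```

```text
t 16.55 q [ 0.032  0.51   0.078  1.508 -0.14   1.503 -1.808] p [ 0.5684 -0.0749  0.2551] F [-0.3  0.5 -0.8] w 0.762
[[-0.372 -0.352  0.859]
 [-0.928  0.141 -0.344]
 [ 0.    -0.925 -0.379]]
top 6 along [-0.5432 -0.5432]
side 1255 along [-0.0999  0.0977]
  a -0.09 125 across -0.0139 0.0192 z 0.0592 0.0857
  a -0.06 126 across -0.0108 0.0188 z 0.0612 0.084
  a -0.03 123 across -0.0132 0.0201 z 0.0605 0.0865
  a 0 124 across -0.0118 0.0207 z 0.0605 0.0839
  a 0.03 126 across -0.0119 0.0195 z 0.0621 0.0848
  a 0.06 124 across -0.0126 0.0198 z 0.0616 0.086
  a 0.09 126 across -0.0123 0.0202 z 0.056 0.0838
top 0 can 827 [ 0.6   -0.415  0.114]
top 0 red 289 [0.745 0.044 0.025]
top 0 blk 153 [0.502 0.041 0.16 ]
top 0 gry 161 [0.532 0.279 0.161]
top 9 can 830 [ 0.6   -0.415  0.114]
top 9 red 289 [0.745 0.044 0.024]
top 9 blk 153 [0.502 0.041 0.16 ]
top 9 gry 162 [0.532 0.279 0.16 ]
side 0 can 1732 [ 0.595 -0.462  0.096]
side 0 red 304 [0.742 0.034 0.018]
side 0 blk 136 [0.5   0.032 0.156]
side 0 gry 103 [0.529 0.27  0.155]
side 9 can 1728 [ 0.595 -0.462  0.096]
side 9 red 303 [0.744 0.035 0.018]
side 9 blk 134 [0.5   0.032 0.156]
side 9 gry 104 [0.53  0.27  0.155]
```

View pics/fin.png

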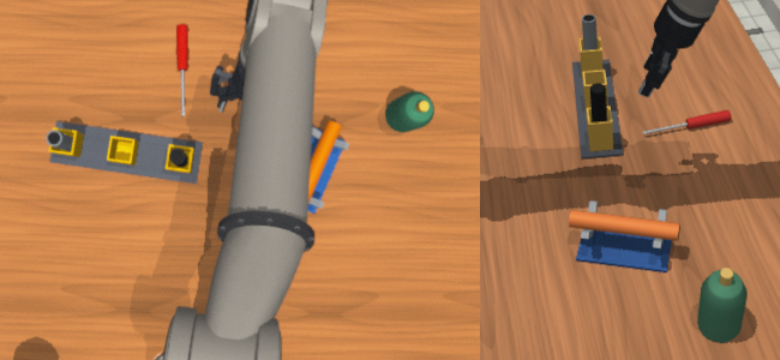

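The side view shows the pipe lying in both rests, (572,220) to (678,232), with both ends overhanging. It is centred to ~1 mm, its top is at z≈0.085 and it is level. Everything else is unmoved and the gripper is clear.

```bash
python3 -c "
from station import hand_in;print(hand_in())"
```

```text
the job is handed in; nothing more can be done
None
```

The orange pipe is lying level in both V rests of the blue stand, with an end sticking out on each side, and the job is handed in. It took about 16.6 s of robot time.

I gripped the pipe from the far side with the gripper tilted about 68°, and lifted it until its lower end was about 0.18 m up. I then turned it level (end for end, to stay clear of the joint limits) and lowered it into the rests until I felt about 11 N. The pipe settled the last 2 mm or so when I opened the fingers, and I backed straight up.

Last checks before hand-in:
- **Orange pipe:** in the side view its ends were at −100 and +98 mm from the stand's centre, so it is centred to about 1 mm. It showed no visible skew, and its top measured about 0.085 m along its length (0.0836 m expected).
- **Everything else:** the grey and black pipes, canister and screwdriver all measured within 2 mm of where they started.
- **Robot:** the arm was clear of everything.

**What was less certain:**
- The arm hid most of the seated pipe from the top camera, so the final pipe check is from the side camera only.
- The two cameras disagreed by about 4 mm sideways; I used their average for the stand.
- My first tilt attempt stopped short at a joint limit, so I approached from a different angle. Nothing was touched.

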